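# Set a sediment column's plunger two collar turns deeper

## Task

Set the plunger of the column with the orange knob deeper by two turns of its stop collar: roll a fingertip around the rim of the black knurled collar below the knob, anticlockwise seen from above, to loosen it by two full turns, then press the orange knob straight down with a fingertip until the collar is back on its washer. Nothing needs gripping: do not lift or pull up anything, and leave the blue column and everything else on the bench as it is.

Things in the scene. Friction and masses are not known exactly. Their poses are not given: they have to be found in the camera images.
- orange_column: The column to work on, fixed to the bench: 130 mm square steel base, glass tube of 60 mm diameter with an orange band, white end pieces of 104 mm diameter (the upper one ends 128 mm above the bench, its nuts at 133 mm), a grey bushing of 68 mm diameter up to 146 mm, on it a loose steel washer, 68 mm across, 4 mm thick. Origin on the upright axis at bench height, z up; yaw varies
- collar (a joint): turn of the orange column's stop collar in rad: 0 at the start (down on its washer, against a stop), growing anticlockwise seen from above as it is loosened; two full turns read 12.57, three are the end of its thread. It runs on the plunger's rod and climbs 6 mm along it a turn. It stays where it is left (friction about 0.1 N m, some 2.3 N at the rim)
- collar_middle (a point): point on the axis at half the height of the collar: black plastic, 88 mm across its knurl (36 upright ridges, 2 mm proud), 24 mm high, at the start from 150 to 174 mm above the bench (this point at 162 mm, and there again at the end), 12 mm higher after two turns. The rim overhangs the washer by 10 mm, nothing stands around it. A fingertip turns it by pushing on it with 5 N or more and going round with it
- collar_mark (a point): outer end of the white index line on the collar's top face, 36 mm from the axis; at the start it points to the column's own -x. It goes round with the collar and shows the turns
- plunger (a joint): depth of the orange column's plunger in m: 0 at the start, growing as it is pressed down. The collar on the washer stops it: it can sink by 6 mm for each turn the collar has been loosened, so 0.012 after two turns. It takes about 9 N to push and stays where it is left; it can be pulled up, but must not be
- knob_top (a point): centre of the top of the orange push knob, a disc of 34 mm diameter and 10 mm thickness on the 18 mm threaded rod, on the column's axis. It is 210 mm above the bench at the start and 198 mm when the plunger is 12 mm deeper
- blue_column: a second column of the same make with a blue knob and blue band, not to be touched. Origin on its axis at bench height
- blue_collar (a joint): turn of the blue column's collar, rad; must stay at 0
- blue_plunger (a joint): depth of the blue column's plunger, m; must stay at 0
- beaker: glass beaker, 70 mm across, 85 mm high, origin under its centre; bystander
- wash_bottle: white bottle with a red cap, 68 mm across, 165 mm high, origin under its centre; bystander
- sample_jar: glass jar with a white lid and orange label, 54 mm across, 62 mm high, origin under its centre; bystander
- sample_jar2: glass jar with a white lid and yellow label, 54 mm across, 62 mm high, origin under its centre; bystander
- petri_dish: closed Petri dish, 90 mm across, 16 mm high, origin under its centre; bystander
- syringe: plastic syringe lying on the bench, about 135 mm long, origin under its middle; bystander
- spatula: spatula with a wooden handle, 200 mm long, lying on the bench; bystander

How it is judged:
By the outcome, as a careful person would: the job done as asked, in the order asked, and still so for the second after the job is handed in, with the robot touching nothing.
It also fails if it takes over 61 s, if anything falls off the work surface, if the arm or the gripper's body presses on something with over 40 N, if the wrist force passes 120 N, or if a joint passes its speed limit or range.

## Robot

A 6-joint arm with a two-finger parallel gripper is mounted at the origin on the work surface. World frame = base frame: x ahead of the robot, y to its left, z up, the work surface at z = 0. Lengths are in m, angles in degrees, forces in N, time in s.
With the tool pointing down it reaches from about 0.35 to 0.925 m from the base axis. Payload 6.4 kg.
Tool frame: the origin (TCP) lies midway between the tips of the shut fingers; the grasp point (between the pads) lies 19 mm behind it; x points along the fingers, y is the direction in which the jaws open and shut, and the axes are right-handed (so a half turn about x gives the same grasp; the last joint's range is limited). The gripper opens to 94 mm and grips with 3 to 60 N. Pads are 16 mm wide; open, the fingers measure 119 mm over their backs; the gripper's body (75 mm by 177 mm) begins 78 mm behind the grasp point.
Start: joints at [-84.288, 14.043, 89.255, -0, 76.702, -9.975], TCP at [0.176, -0.626, 0.205] pointing down, gripper open.
Joint ranges: [-179.41, 179.41], [-58.25, 129.5], [7.25, 145.43], [-54.29, 234.29], [11.92, 165.04], [-157.13, 157.13]. Speed limits (degrees/s): [147.25, 147.25, 180, 180, 180, 180].

## Interface

Orientations are given as a 3x3 rotation matrix whose columns are the frame's x, y, z axes.
In Python, from bench import arm gives the robot as it stands.
- The arm moves only by the tool drive_tool, never from a script. Its argument "steps" is a list of rows, each a list of 3 entries, a list of its own where there are three numbers: the shift along the tool's x, y, z each as a share of 7.5 cm, from -1 to 1, then the turn about the tool's x as a share of 45 degrees, from -1 to 1, then the opening, from -1 (shut) to 1 (fully open). In form: [[[dx, dy, dz], twist, jaw], ...]. A call has exactly 5 rows; each row shifts and turns the pose as measured when the row begins, along the tool's axes as they then stand; what a row does not reach is not made up. A row lasts 1/12 s, in which the tool goes at most 41.7 mm and 7.16 degrees, less where a joint would pass 70% of its speed; a pose out of reach is approached as far as the arm can. A call with a number of a shift or a turn outside -1 to 1 is refused whole. A call with a gripper value outside its range is refused whole. The fingers move at their own pace and stop on an object; "newtons" is the grip in N (left out, the last holds). Time passes only in rows, so rows that do not move let the fingers close, or fill a call up. It gives the time, the measured TCP pose, the force and the opening at its end, in the units of the state.
- arm.get_obs(): the state, without advancing time (a new reading comes with each control period).
- arm.read_camera(name): name is "side" or "top"; returns a dict with "img" (384x512x3 uint8, blue, green, red), "vertical_fov" (degrees; the focal length in pixels is half the picture's height over the tangent of half this angle, whatever the lens; pixels are square), "cx", "cy" (the principal point, pixels), "position" and "orientation" of the camera in the world. Camera axes: x right, y down, z forward; pixel columns grow to the right and rows downward; lengths in m; the calibration is good to about 2 mm. A picture is of the moment at which its call begins. There is no depth.
- arm.sign_off(): hands the job in, once; it reports no verdict.
The state is a dict: "time": time; "joints": joint angles; "qvel": joint speeds; "tau": joint torques, N m; "tool_pos": TCP position; "tcp_rot": TCP orientation; "contact_force": force on the tool from outside, world axes, zero at the start; "moment": the same for the moment, N m; "opening": finger opening in m.
Only numpy, scipy, OpenCV 4.12 (cv2) and the standard library are available. Lean on these libraries where they do the work, as an engineer would, in place of code of your own. Each camera call takes 0.05 s, during which the arm holds its last target. There are 200 camera calls.

## Working session

There is one attempt and no reset: what is moved stays moved. The work goes in short steps, Python scripts to look and compute and a tool call to move; the robot and the scene stay as the last step left them, time stands still between calls to the robot, and variables do not carry over. Pictures are saved under pics/ and viewed, about 8 in all and at most 12, crops included, and the job is handed in when it is done.

Besides the shell and the picture viewer there is one more tool, called after "Call:" as name(argument=value, ...), one argument or row to a line, values as JSON. drive_tool: Moves the arm, as the interface text tells. Its arguments: {"type":"object","properties":{"steps":{"type":"array","items":{"type":"array"}},"newtons":{"type":"number"}},"required":["steps"]}

```bash
ls; mkdir -p pics; python3 - <<'E'
from bench import arm
import cv2,numpy as np
np.set_printoptions(precision=4,suppress=True)
o=arm.get_obs(); print(o)
for n in("side","top"):
    c=arm.read_camera(n); cv2.imwrite(f"pics/{n}0.png",c["img"]); print(n,c["vertical_fov"],c["cx"],c["cy"],c["position"],c["orientation"])
E
```

```text
pics
{'time': 0.0, 'joints': array([-84.2859,  14.0842,  89.324 ,   0.0008,  76.6991,  -9.9741]), 'qvel': array([-0.1247,  0.033 , -0.0369, -0.0336, -0.042 ,  0.0253]), 'tau': array([ -0.0006, -41.5826, -31.4606,   0.0685,   0.0332,  -0.0001]), 'tool_pos': array([ 0.1757, -0.6252,  0.2044]), 'tcp_rot': array([[-0.0002,  0.2704, -0.9627],
       [ 0.0019, -0.9627, -0.2704],
       [-1.    , -0.0018, -0.0003]]), 'contact_force': array([-0.1115, -0.0585, -0.2981]), 'moment': array([ 0.0422, -0.0375,  0.0273]), 'opening': 0.09412962543312667}
side 51.58851632155813 256.9073236703196 189.38198842291084 [ 0.3672 -0.9956  0.764 ] [[ 0.9858 -0.1036  0.1318]
 [-0.1656 -0.4811  0.8608]
 [-0.0258 -0.8705 -0.4915]]
top 53.95568424059576 260.8325207332857 192.88688995041517 [0.311  0.0791 1.3124] [[ 0.0107 -0.9845  0.1752]
 [-0.9998 -0.0133 -0.0138]
 [ 0.016  -0.175  -0.9844]]
```

View pics/top0.png

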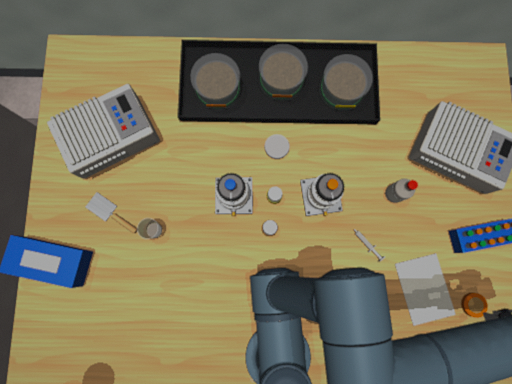

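View pics/side0.png

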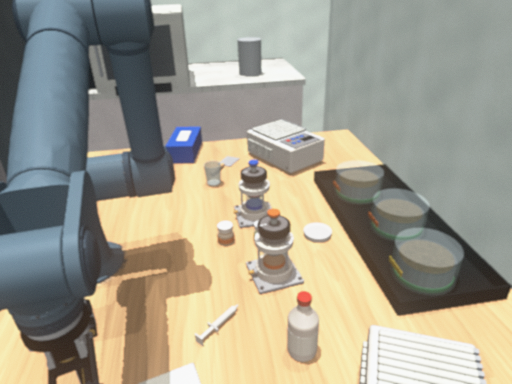

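```bash
cat > h.py <<'E'
from bench import arm
import cv2,numpy as np
np.set_printoptions(precision=4,suppress=True)
def ray(c,u,v):
    f=c["img"].shape[0]/2/np.tan(np.radians(c["vertical_fov"]/2))
    d=np.array(c["orientation"])@np.array([(u-c["cx"])/f,(v-c["cy"])/f,1]); return np.array(c["position"]),d/np.linalg.norm(d)
def onz(c,u,v,z):
    p,d=ray(c,u,v); return p+d*(z-p[2])/d[2]
def proj(c,P):
    f=c["img"].shape[0]/2/np.tan(np.radians(c["vertical_fov"]/2))
    q=np.array(c["orientation"]).T@(np.array(P)-c["position"]); return np.array([c["cx"]+f*q[0]/q[2],c["cy"]+f*q[1]/q[2]])
def blobs(img,lo,hi,box):
    m=cv2.inRange(cv2.cvtColor(img,cv2.COLOR_BGR2HSV),lo,hi); k=np.zeros_like(m); x0,y0,x1,y1=box; k[y0:y1,x0:x1]=m[y0:y1,x0:x1]
    n,l,s,ce=cv2.connectedComponentsWithStats(k); return [(s[i],ce[i]) for i in range(1,n) if s[i][4]>8]
E
python3 - <<'E'
from h import *
cs={n:arm.read_camera(n) for n in("side","top")}
O=((5,150,120),(20,255,255)); B=((100,150,60),(125,255,255))
bx={"side":(225,150,310,290),"top":(210,165,360,220)}
for n,c in cs.items():
    for nm,r in(("o",O),("b",B)):
        for s,ce in blobs(c["img"],*r,bx[n]): print(n,nm,s,ce,"z.21:",onz(c,*ce,.208))
def tri(a,b):
    p,d=ray(cs["side"],*a);q,e=ray(cs["top"],*b); t=np.linalg.lstsq(np.c_[d,-e],q-p,rcond=None)[0]; return p+d*t[0],q+e*t[1]
s=[cv2.resize(cs["side"]["img"][150:300,220:340],None,fx=5,fy=4*1.25,interpolation=2)[:600],]
t=cv2.resize(cs["top"]["img"][165:225,205:365],None,fx=5,fy=5,interpolation=2)
cv2.imwrite("pics/t1.png",t)
cv2.imwrite("pics/s1.png",cv2.resize(cs["side"]["img"][195:295,235:315],None,fx=6,fy=6,interpolation=2))
E
```

```text
side o [268 210  11   7  62] [273.3226 212.7258] z.21: [ 0.5374 -0.1512  0.208 ]
top o [327 179  11  11  89] [332.3034 183.6404] z.21: [ 0.5385 -0.1503  0.208 ]
top b [225 179  11  11  92] [229.9457 183.9783] z.21: [0.5332 0.156  0.208 ]
```

View pics/t1.png

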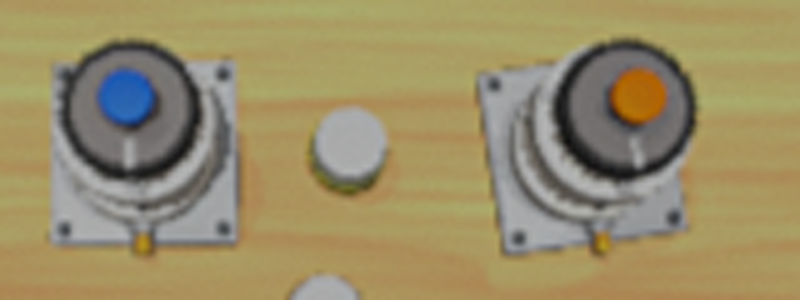

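The orange axis is consistent in both views, at about (0.538, -0.151). The top crop shows the white index mark pointing towards the robot, down and slightly right in the picture. I'll shut the fingers, square the tool with the world and approach at z ≈ 0.205.

Call:
drive_tool(
  steps=[
    [[0,-0.1,-0.1],0.157,-1],
    [[0,-0.37,-0.41],0.157,-1],
    [[0,-0.35,-0.35],0.035,-1],
    [[0,-0.37,-0.35],0,-1],
    [[0,-0.37,-0.35],0,-1],
  ],
  newtons=20,
)

```text
time: 0.62
tool_pos: [0.2841, -0.5028, 0.2029]
tcp_rot: [[-0.002, -0.025, -1.0], [0.002, -1.0, 0.025], [-1.0, -0.002, 0.002]]
contact_force: [0.7, 0.0, 0.6]
opening: 0.0641
```

Call:
drive_tool(
  steps=[
    [[0,-0.4,-0.3],-0.03,-1],
    [[0,-0.4,-0.3],0,-1],
    [[0,-0.4,-0.3],0,-1],
    [[0,-0.4,-0.3],0,-1],
    [[0,-0.4,-0.3],0,-1],
  ],
)

```text
time: 1.03
tool_pos: [0.4017, -0.3453, 0.2023]
tcp_rot: [[-0.001, -0.002, -1.0], [0.002, -1.0, 0.002], [-1.0, -0.002, 0.001]]
contact_force: [0.9, -1.8, 0.2]
opening: 0.0308
```

Call:
drive_tool(
  steps=[
    [[0,-0.35,-0.3],0,-1],
    [[0,-0.35,-0.3],0,-1],
    [[0,-0.3,-0.3],0,-1],
    [[0,0,0],0,-1],
    [[0,0,0],0,-1],
  ],
)

```text
time: 1.45
tool_pos: [0.4746, -0.2594, 0.2021]
tcp_rot: [[-0.001, 0.007, -1.0], [0.003, -1.0, -0.007], [-1.0, -0.003, 0.001]]
contact_force: [-0.4, -0.1, 0.4]
opening: 0.0007
```

Call:
drive_tool(
  steps=[
    [[0.2,-0.15,-0.3],0,-1],
    [[0.2,-0.15,-0.3],0,-1],
    [[0.18,-0.15,-0.24],0,-1],
    [[0,0,0],0,-1],
    [[0,0,0],0,-1],
  ],
)

```text
time: 1.87
tool_pos: [0.538, -0.2281, 0.1579]
tcp_rot: [[-0.0, 0.002, -1.0], [0.0, -1.0, -0.002], [-1.0, -0.0, 0.0]]
contact_force: [0.1, -1.2, 0.5]
opening: 0.0003
```

```bash
python3 - <<'E'
from h import *
o=arm.get_obs(); print(o["tool_pos"],o["contact_force"])
c=arm.read_camera("side"); t=arm.read_camera("top")
a=cv2.resize(c["img"][180:290,220:320],None,fx=5,fy=5,interpolation=2); b=cv2.resize(t["img"][150:260,290:390],None,fx=3,fy=5,interpolation=2)
cv2.imwrite("pics/p2.png",np.hstack([a,b]))
E
```

```text
[ 0.538  -0.2281  0.1579] [ 0.1194 -1.2154  0.4741]
```

View pics/p2.png

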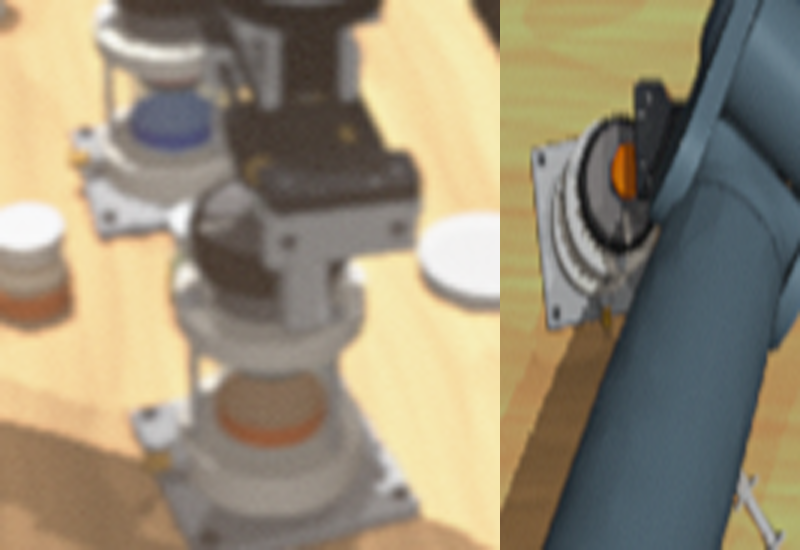

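```bash
python3 - <<'E'
from h import *
c=arm.read_camera("side")
for P in([.538,-.228,.158],[.538,-.2405,.158],[.5,-.3165,.255],[.575,-.3165,.255]): print((proj(c,P)-[220,180])*5)
E
```

```text
[299.6281 331.4015]
[305.1428 346.8676]
[258.0553 286.0396]
[427.5642 265.3944]
```

Call:
drive_tool(
  steps=[
    [[0,-0.19,0],0,-1],
    [[0,0,0],0,-1],
    [[0,-0.05,0],0,-1],
    [[0,-0.05,0],0,-1],
    [[0,-0.05,0],0,-1],
  ],
)

```text
time: 2.43
tool_pos: [0.5368, -0.2056, 0.1621]
tcp_rot: [[0.005, -0.003, -1.0], [-0.007, -1.0, 0.003], [-1.0, 0.007, -0.006]]
contact_force: [-0.0, -12.0, -1.5]
opening: 0.0005
```

```bash
cat > plan.py <<'E'
from h import *
import sys
C=np.array([.538,-.1507]); R=.0438; a,b=.008,.011
th=np.linspace(-np.pi,np.pi,7201)            # normal angle; corners of finger give arcs, faces give straights
n=np.c_[np.cos(th),np.sin(th)]; P=R*n+np.c_[a*np.sign(n[:,0]),b*np.sign(n[:,1])]
S=np.r_[0,np.cumsum(np.linalg.norm(np.diff(P,axis=0),axis=1))]; L=S[-1]
def at(s): s=s%L; return np.array([np.interp(s,S,P[:,i]) for i in(0,1)])
def plan(step,press,rows,zt=.158,verbose=True):
    o=arm.get_obs(); T=np.array(o["tcp_rot"]); p=np.array(o["tool_pos"]); r=p[:2]-C
    f=np.linspace(0,L,3600); s0=f[np.argmin([np.hypot(*(at(s)-r)) for s in f])]
    nr=r/np.hypot(*r); tg=np.array([-nr[1],nr[0]]); F=np.array(o["contact_force"])
    print("t",round(o["time"],2),"pos",p,"ang",np.degrees(np.arctan2(r[1],r[0])).round(1),"dist off path mm",(1e3*np.hypot(*(at(s0)-r))).round(1),"F inward/tang/z",-F[:2]@nr*-1,F[:2]@tg,F[2],"q6",o["joints"][5].round(1))
    yaw=np.degrees(np.arctan2(T[0,1],-T[1,1])); print("yaw err",yaw.round(2),"tilt",T[:2,0])
    for k in range(rows):
        A,B=at(s0+k*step),at(s0+(k+1)*step); t=at(s0+(k+1)*step+5e-4)-at(s0+(k+1)*step-5e-4); t/=np.hypot(*t)
        inn=np.array([-t[1],t[0]]); d=np.r_[B-A+press*inn,(zt-p[2])/3 if k<3 else 0]
        print((T.T@d/.075).round(3).tolist())
if __name__=="__main__": plan(*(float(x) for x in sys.argv[1:3]),int(sys.argv[3]))
E
python3 plan.py .010 .004 5
```

```text
t 2.43 pos [ 0.5368 -0.2056  0.1621] ang -91.3 dist off path mm 0.1 F inward/tang/z 12.027881260146867 0.22921567162383685 -1.528418006644275 q6 58.1
yaw err -0.2 tilt [ 0.0055 -0.0073]
[0.019, -0.054, -0.132]
[0.018, -0.07, -0.119]
[0.018, -0.095, -0.1]
[-0.0, -0.115, -0.076]
[-0.001, -0.129, -0.048]
```

Call:
drive_tool(
  steps=[
    [[0.02,-0.055,-0.13],0,-1],
    [[0.02,-0.07,-0.12],0,-1],
    [[0.02,-0.095,-0.1],0,-1],
    [[0,-0.115,-0.075],0,-1],
    [[0,-0.13,-0.05],0,-1],
  ],
)

```text
time: 2.85
tool_pos: [0.5782, -0.188, 0.1664]
tcp_rot: [[0.023, -0.005, -1.0], [-0.05, -0.999, 0.004], [-0.998, 0.05, -0.023]]
contact_force: [2.7, -5.4, 4.2]
opening: 0.0003
```

```bash
python3 plan.py .010 .004 10
```

```text
t 2.85 pos [ 0.5782 -0.188   0.1664] ang -42.8 dist off path mm 2.2 F inward/tang/z 5.648763049714584 -2.1400340466418757 4.1743341960302125 q6 63.2
yaw err -0.28 tilt [ 0.0229 -0.0503]
[0.031, -0.137, -0.022]
[0.03, -0.139, 0.009]
[0.03, -0.134, 0.04]
[-0.008, -0.133, 0.054]
[-0.008, -0.133, 0.054]
[-0.008, -0.123, 0.063]
[-0.007, -0.105, 0.088]
[-0.007, -0.082, 0.11]
[-0.006, -0.055, 0.126]
[-0.004, -0.026, 0.135]
```

```bash
python3 plan.py .014 .0035 5
```

```text
t 2.85 pos [ 0.5782 -0.188   0.1664] ang -42.8 dist off path mm 2.2 F inward/tang/z 5.648763049714584 -2.1400340466418757 4.1743341960302125 q6 63.2
yaw err -0.28 tilt [ 0.0229 -0.0503]
[0.03, -0.179, -0.048]
[0.028, -0.186, 0.011]
[0.027, -0.188, 0.048]
[-0.01, -0.182, 0.05]
[-0.01, -0.161, 0.09]
```

Call:
drive_tool(
  steps=[
    [[0.03,-0.18,-0.045],0,-1],
    [[0.03,-0.185,0.01],0,-1],
    [[0.03,-0.185,0.045],0,-1],
    [[0,-0.18,0.05],0,-1],
    [[0,-0.16,0.09],0,-1],
  ],
)

```text
time: 3.27
tool_pos: [0.5873, -0.1295, 0.1696]
tcp_rot: [[0.078, -0.01, -0.997], [-0.076, -0.997, 0.004], [-0.994, 0.076, -0.078]]
contact_force: [7.5, -1.0, -2.8]
opening: 0.0006
```

```bash
python3 plan.py .014 .0035 5; python3 - <<'E'
from h import *
t=arm.read_camera("top"); s=arm.read_camera("side"); print(proj(t,[.538,-.15,.174]))
b=cv2.resize(t["img"][155:215,300:370],None,fx=6,fy=6,interpolation=2);a=cv2.resize(s["img"][190:250,235:305],None,fx=5.6,fy=6,interpolation=2); cv2.imwrite("pics/p3.png",np.hstack([b,a]))
E
```

```text
t 3.27 pos [ 0.5873 -0.1295  0.1696] ang 23.3 dist off path mm 1.2 F inward/tang/z 6.478904667683667 -3.8300497085021825 -2.7655722709179176 q6 69.3
yaw err -0.58 tilt [ 0.0775 -0.0764]
[0.031, -0.148, 0.117]
[0.031, -0.106, 0.157]
[0.034, -0.052, 0.181]
[-0.014, 0.01, 0.184]
[-0.011, 0.048, 0.186]
[329.9847 185.9935]
```

View pics/p3.png

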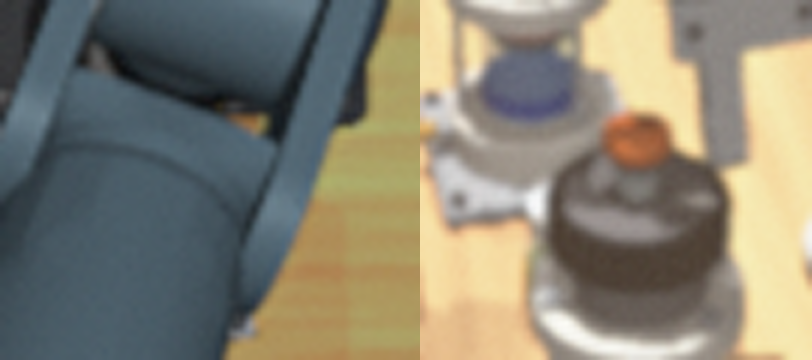

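```bash
sed -i 's|(zt-p\[2\])/3 if k<3 else 0|(zt-p[2])/5-.0015|' plan.py; python3 plan.py .014 .0035 5
```

```text
t 3.37 pos [ 0.5864 -0.1275  0.1694] ang 25.6 dist off path mm 1.6 F inward/tang/z 8.452173931870151 1.1817788255069468 -0.007366647682569227 q6 69.2
yaw err -0.49 tilt [ 0.076  -0.0736]
[0.031, -0.143, 0.123]
[0.031, -0.098, 0.161]
[0.033, -0.043, 0.183]
[0.037, 0.015, 0.187]
[0.039, 0.044, 0.19]
```

Call:
drive_tool(
  steps=[
    [[0.035,-0.145,0.125],0,-1],
    [[0.035,-0.1,0.16],0,-1],
    [[0.035,-0.045,0.185],0,-1],
    [[0.035,0.015,0.185],0,-1],
    [[0.035,0.045,0.19],0,-1],
  ],
)

```text
time: 3.78
tool_pos: [0.5443, -0.0988, 0.1647]
tcp_rot: [[0.134, -0.011, -0.991], [-0.056, -0.998, 0.003], [-0.989, 0.055, -0.134]]
contact_force: [3.7, 17.5, 5.5]
opening: 0.0002
```

```bash
python3 plan.py .014 .0035 5
```

```text
t 3.78 pos [ 0.5443 -0.0988  0.1647] ang 83.1 dist off path mm 2.9 F inward/tang/z 17.813085183915817 -1.603933222569594 5.5420607085717934 q6 68.4
yaw err -0.61 tilt [ 0.1339 -0.0556]
[0.015, 0.047, 0.19]
[0.019, 0.073, 0.173]
[0.026, 0.122, 0.141]
[0.034, 0.158, 0.096]
[0.042, 0.178, 0.042]
```

Call:
drive_tool(
  steps=[
    [[0.02,0.035,0.19],0,-1],
    [[0.02,0.065,0.175],0,-1],
    [[0.025,0.115,0.145],0,-1],
    [[0.03,0.15,0.1],0,-1],
    [[0.035,0.17,0.045],0,-1],
  ],
)

```text
time: 4.2
tool_pos: [0.4989, -0.1153, 0.1608]
tcp_rot: [[0.147, -0.002, -0.989], [-0.007, -1.0, 0.001], [-0.989, 0.007, -0.147]]
contact_force: [-20.7, 32.1, 31.1]
opening: 0.0005
```

```bash
python3 plan.py .014 .0035 5
```

```text
t 4.2 pos [ 0.4989 -0.1153  0.1608] ang 137.8 dist off path mm 4.3 F inward/tang/z 36.87322471722827 -9.910796946632882 31.06143919259342 q6 60.8
yaw err -0.1 tilt [ 0.147  -0.0075]
[0.022, 0.178, 0.05]
[0.03, 0.184, -0.008]
[0.041, 0.464, -0.065]
[0.046, 0.14, -0.114]
[0.051, 0.095, -0.152]
```

Call:
drive_tool(
  steps=[
    [[0,-0.03,0.05],0,-1],
    [[-0.0,-0.04,0.06],0,-1],
    [[0,0,0],0,-1],
    [[0,0,0],0,-1],
    [[0,0,0],0,-1],
  ],
)

```text
time: 4.62
tool_pos: [0.4896, -0.1077, 0.1613]
tcp_rot: [[0.149, -0.0, -0.989], [-0.006, -1.0, -0.001], [-0.989, 0.006, -0.149]]
contact_force: [0.2, 0.1, -0.5]
opening: 0.0007
```

```bash
sed -i 's|^S=np.r_|P=np.r_[P,P[:1]]; S=np.r_|' plan.py; python3 plan.py .014 .003 5; python3 - <<'E'
from h import *
s=arm.read_camera("side"); t=arm.read_camera("top"); print(proj(s,[.538,-.1507,.21]))
for st in blobs(s["img"],(5,150,120),(20,255,255),(225,195,310,235)): print(st)
b=cv2.resize(t["img"][155:215,300:350],None,fx=7,fy=8,interpolation=2);a=cv2.resize(s["img"][195:255,245:305],None,fx=7.5,fy=8,interpolation=2); cv2.imwrite("pics/p4.png",np.hstack([b,a]))
E
```

```text
t 4.62 pos [ 0.4896 -0.1077  0.1613] ang 138.4 dist off path mm 7.7 F inward/tang/z -0.130488933741959 -0.22839494762472345 -0.4610063369328394 q6 60.9
yaw err -0.01 tilt [ 0.1485 -0.0057]
[0.022, 0.176, 0.057]
[0.03, 0.184, -0.0]
[0.035, 0.186, -0.035]
[0.036, 0.182, -0.038]
[0.042, 0.163, -0.08]
[273.5047 211.9493]
(array([268, 211,  11,   7,  64], dtype=int32), array([273.3438, 213.9062]))
```

View pics/p4.png

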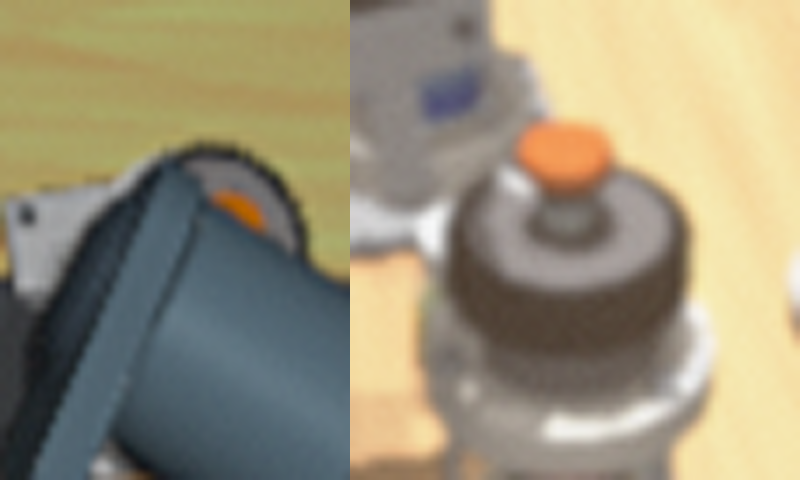

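```bash
sed -i 's|/5-.0015|/8|' plan.py; python3 - <<'E'
from h import *
s=arm.read_camera("side")
for z in(.174,.177):
    P=onz(s,267,217.5,z)[:2]-[.538,-.1507]; print(P,np.hypot(*P),np.degrees(np.arctan2(P[1],P[0])))
t=arm.read_camera("top")
# start mark in top crop (637,155)/5+(205,165)
P=onz(t,205+637/5,165+155/5,.174)[:2]-[.538,-.1507]; print(P,np.hypot(*P),np.degrees(np.arctan2(P[1],P[0])))
E
python3 plan.py .014 .003 5
```

```text
[-0.0115  0.0316] 0.03358172255297323 110.02494543573953
[-0.0123  0.0271] 0.02976013081823749 114.43219003043025
[-0.0312 -0.0061] 0.031803597125343724 -169.00589992973872
t 4.82 pos [ 0.4897 -0.1078  0.1612] ang 138.4 dist off path mm 7.6 F inward/tang/z 0.5688424065823925 -0.0657980014438061 -0.2540516448416141 q6 60.9
yaw err -0.03 tilt [ 0.1481 -0.0053]
[-0.002, 0.176, 0.053]
[0.007, 0.184, -0.004]
[0.012, 0.187, -0.038]
[0.013, 0.182, -0.042]
[0.019, 0.163, -0.084]
```

Call:
drive_tool(
  steps=[
    [[0.06,0.06,-0.07],0,-1],
    [[0,0.18,0.05],0,-1],
    [[0,0.185,-0.005],0,-1],
    [[0.0,0.185,-0.04],0,-1],
    [[0.0,0.18,-0.04],0,-1],
  ],
)

```text
time: 5.23
tool_pos: [0.4856, -0.1578, 0.1544]
tcp_rot: [[0.104, 0.01, -0.995], [0.024, -1.0, -0.008], [-0.994, -0.023, -0.104]]
contact_force: [-10.8, 1.7, 7.2]
opening: 0.0005
```

```bash
python3 plan.py .014 .003 5
```

```text
t 5.23 pos [ 0.4856 -0.1578  0.1544] ang -172.3 dist off path mm 0.6 F inward/tang/z 10.492114195965 -3.1723581441114077 7.192949441311434 q6 54.4
yaw err 0.6 tilt [0.1036 0.0242]
[-0.005, 0.177, -0.053]
[0.001, 0.152, -0.104]
[0.007, 0.112, -0.146]
[0.011, 0.06, -0.173]
[0.013, 0.003, -0.183]
```

Call:
drive_tool(
  steps=[
    [[-0.03,0.175,-0.05],0,-1],
    [[-0.02,0.15,-0.1],0,-1],
    [[-0.01,0.11,-0.145],0,-1],
    [[0,0.06,-0.17],0,-1],
    [[0.01,0,-0.18],0,-1],
  ],
)

```text
time: 5.65
tool_pos: [0.5243, -0.2049, 0.1562]
tcp_rot: [[0.071, 0.011, -0.997], [0.015, -1.0, -0.01], [-0.997, -0.014, -0.071]]
contact_force: [-6.3, -12.0, 3.9]
opening: 0.0007
```

```bash
python3 plan.py .014 .003 5
```

```text
t 5.65 pos [ 0.5243 -0.2049  0.1562] ang -104.1 dist off path mm 0.2 F inward/tang/z 13.21756562505914 -3.205784969390187 3.886812270816229 q6 53.8
yaw err 0.62 tilt [0.0711 0.015 ]
[0.011, -0.033, -0.187]
[0.01, -0.044, -0.181]
[0.01, -0.09, -0.16]
[0.008, -0.136, -0.124]
[0.005, -0.168, -0.075]
```

Call:
drive_tool(
  steps=[
    [[0.01,-0.03,-0.185],0,-1],
    [[0.01,-0.04,-0.18],0,-1],
    [[0.01,-0.09,-0.16],0,-1],
    [[0.01,-0.135,-0.125],0,-1],
    [[0.01,-0.165,-0.075],0,-1],
  ],
)

```text
time: 6.07
tool_pos: [0.5843, -0.1844, 0.1571]
tcp_rot: [[0.074, 0.003, -0.997], [-0.006, -1.0, -0.004], [-0.997, 0.007, -0.074]]
contact_force: [1.1, -4.9, 1.8]
opening: 0.0005
```

```bash
python3 plan.py .014 .003 5
```

```text
t 6.07 pos [ 0.5843 -0.1844  0.1571] ang -36.1 dist off path mm 0.7 F inward/tang/z 3.770362560007393 -3.3484829482659633 1.8190213329986742 q6 60.2
yaw err 0.2 tilt [ 0.0738 -0.0064]
[-0.001, -0.181, -0.03]
[-0.005, -0.186, 0.026]
[-0.006, -0.187, 0.039]
[-0.007, -0.176, 0.055]
[-0.01, -0.15, 0.105]
```

Call:
drive_tool(
  steps=[
    [[0,-0.175,-0.02],0,-1],
    [[0.01,-0.185,0.03],0,-1],
    [[0.01,-0.185,0.045],0,-1],
    [[0.01,-0.175,0.06],0,-1],
    [[0.01,-0.15,0.105],0,-1],
  ],
)

```text
time: 6.48
tool_pos: [0.589, -0.1252, 0.1591]
tcp_rot: [[0.123, -0.001, -0.992], [-0.025, -1.0, -0.002], [-0.992, 0.025, -0.123]]
contact_force: [10.5, 0.8, 2.0]
opening: 0.001
```

```bash
python3 plan.py .014 .003 5
```

```text
t 6.48 pos [ 0.589  -0.1252  0.1591] ang 26.5 dist off path mm 1.5 F inward/tang/z 9.797699079994889 -3.9515558035180396 1.9569911229461279 q6 65.8
yaw err -0.08 tilt [ 0.1231 -0.025 ]
[-0.016, -0.14, 0.118]
[-0.02, -0.096, 0.156]
[-0.021, -0.042, 0.178]
[-0.02, 0.016, 0.183]
[-0.02, 0.04, 0.186]
```

Call:
drive_tool(
  steps=[
    [[-0.01,-0.14,0.12],0,-1],
    [[-0.015,-0.095,0.155],0,-1],
    [[-0.02,-0.04,0.18],0,-1],
    [[-0.02,0.015,0.185],0,-1],
    [[-0.02,0.02,0.1],0,-1],
  ],
)

```text
time: 6.9
tool_pos: [0.545, -0.0948, 0.1611]
tcp_rot: [[0.155, -0.0, -0.988], [-0.004, -1.0, -0.0], [-0.988, 0.004, -0.155]]
contact_force: [1.6, 2.9, -1.6]
opening: 0.0004
```

```bash
python3 plan.py .014 .003 5;  python3 - <<'E'
from h import *
s=arm.read_camera("side")
for st in blobs(s["img"],(5,150,120),(20,255,255),(225,195,310,235)): print(st)
cv2.imwrite("pics/p5.png",cv2.resize(s["img"][195:255,245:305],None,fx=9,fy=9,interpolation=2))
E
```

```text
t 6.9 pos [ 0.545  -0.0948  0.1611] ang 82.9 dist off path mm 1.1 F inward/tang/z 3.09246618958517 -1.209122108479963 -1.5735537018804986 q6 65.2
yaw err -0.02 tilt [ 0.1545 -0.0045]
[-0.024, 0.04, 0.185]
[-0.021, 0.064, 0.171]
[-0.017, 0.115, 0.143]
[-0.01, 0.154, 0.1]
[-0.001, 0.178, 0.047]
```

View pics/p5.png

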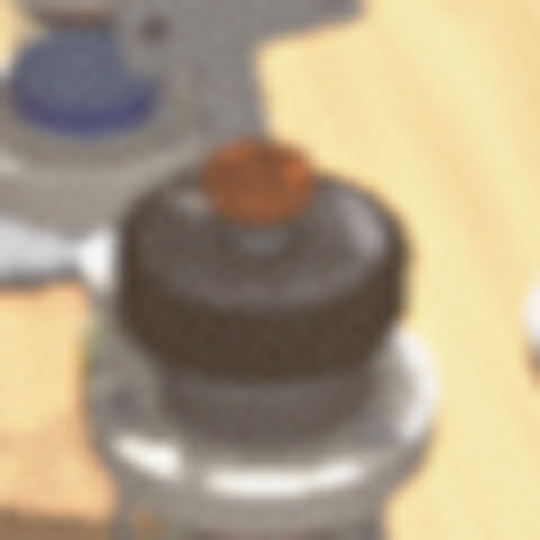

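```bash
python3 - <<'E'
from h import *
s=arm.read_camera("side")
for z in(.177,.1795,.182):
    P=onz(s,266.1,217.2,z)[:2]-[.538,-.1507]; print(P,np.hypot(*P),np.degrees(np.arctan2(P[1],P[0])))
for st in blobs(s["img"],(3,120,70),(20,255,255),(225,195,310,225)): print(st)
t=arm.read_camera("top")
for st in blobs(t["img"],(3,120,70),(20,255,255),(310,170,350,200)): print(st)
E
```

```text
[-0.0144  0.029 ] 0.03238153277290383 116.38755551052888
[-0.0151  0.0253] 0.029429761695315644 120.77375613251014
[-0.0157  0.0216] 0.02668798128704216 126.09816189487525
(array([268, 211,  12,   9,  80], dtype=int32), array([273.5, 214.7]))
```

Call:
drive_tool(
  steps=[
    [[-0.025,0.045,0.185],0,-1],
    [[-0.025,0.06,0.17],0,-1],
    [[-0.025,0.105,0.145],0,-1],
    [[-0.01,-0.03,0.05],0,-1],
    [[0,-0.05,0.05],0,-1],
  ],
)

```text
time: 7.47
tool_pos: [0.5015, -0.0967, 0.1608]
tcp_rot: [[0.157, 0.002, -0.988], [0.014, -1.0, 0.001], [-0.987, -0.014, -0.157]]
contact_force: [-0.5, 0.0, -0.9]
opening: 0.0003
```

```bash
python3 plan.py .014 .003 4;  python3 - <<'E'
from h import *
s=arm.read_camera("side")
cv2.imwrite("pics/p6.png",cv2.resize(s["img"][195:255,245:305],None,fx=9,fy=9,interpolation=2))
E
```

```text
t 7.47 pos [ 0.5015 -0.0967  0.1608] ang 124.1 dist off path mm 7.8 F inward/tang/z 0.2943919499363641 0.3892212324172032 -0.9388607090014007 q6 61.6
yaw err 0.09 tilt [0.1571 0.0136]
[-0.014, 0.151, 0.105]
[-0.006, 0.176, 0.053]
[0.003, 0.184, -0.005]
[0.008, 0.187, -0.039]
```

View pics/p6.png

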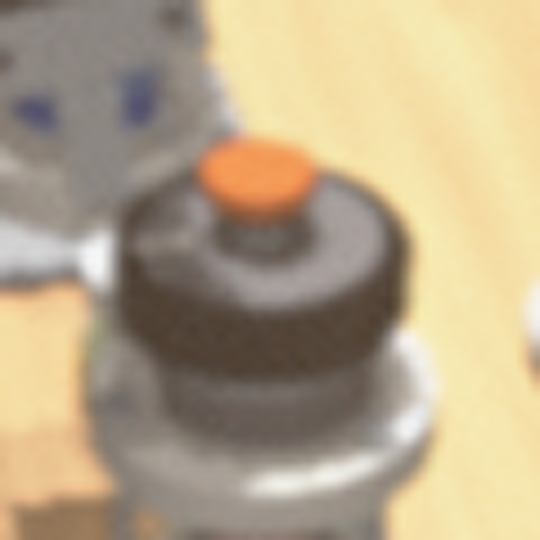

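```bash
python3 - <<'E'
from h import *
s=arm.read_camera("side")
for z in(.180,.182):
  for px in((148,242),(165,240),(190,240)):
    P=onz(s,245+px[0]/9,195+px[1]/9,z)[:2]-[.538,-.1507]; print(z,px,P,np.hypot(*P),np.degrees(np.arctan2(P[1],P[0])))
# predicted pixel of mark outer end for each angle
for a in range(140,200,10): print(a,(proj(s,[.538+.036*np.cos(np.radians(a)),-.1507+.036*np.sin(np.radians(a)),.182])-[245,195])*9)
for st in blobs(s["img"],(3,120,70),(20,255,255),(225,195,310,225)): print(st)
E
```

```text
0.18 (148, 242) [-0.0312  0.0053] 0.03164019196653464 170.42029408380358
0.18 (165, 240) [-0.0262  0.0053] 0.026709800680715233 168.6032371035209
0.18 (190, 240) [-0.0191  0.0038] 0.019452455284228242 168.72355553525006
0.182 (148, 242) [-0.0317  0.0024] 0.03176434705888899 175.74974690879395
0.182 (165, 240) [-0.0267  0.0024] 0.02678309438682943 174.93091605651873
0.182 (190, 240) [-0.0196  0.0009] 0.01961699772411421 177.3780305743116
140 [149.3176 201.4453]
150 [140.3073 212.3413]
160 [134.7357 223.9968]
170 [132.8205 236.0754]
180 [134.6771 248.2173]
190 [140.308  260.0496]
(array([267, 210,  13,  10,  93], dtype=int32), array([273.1183, 214.5484]))
```

Call:
drive_tool(
  steps=[
    [[-0.01,0.06,-0.09],0,-1],
    [[-0.01,0.1,0.02],0,-1],
    [[-0.01,0.1,0.0],0,-1],
    [[-0.01,-0.06,0.1],0,-1],
    [[0,-0.06,0.1],0,-1],
  ],
)

```text
time: 7.98
tool_pos: [0.488, -0.0997, 0.1586]
tcp_rot: [[0.139, 0.006, -0.99], [0.036, -0.999, -0.001], [-0.99, -0.036, -0.139]]
contact_force: [-0.6, -0.4, -0.0]
opening: 0.001
```

```bash
python3 plan.py .014 .003 1;  python3 - <<'E'
from h import *
s=arm.read_camera("side")
for st in blobs(s["img"],(3,120,70),(20,255,255),(225,195,310,225)): print(st)
cv2.imwrite("pics/p7.png",cv2.resize(s["img"][195:255,245:305],None,fx=9,fy=9,interpolation=2))
E
```

```text
t 7.98 pos [ 0.488  -0.0997  0.1586] ang 134.4 dist off path mm 14.2 F inward/tang/z 0.1242363416456933 0.6917591421396756 -0.043236027815793415 q6 59.6
yaw err 0.35 tilt [0.1389 0.0364]
[-0.015, 0.17, 0.069]
(array([267, 211,  13,   9,  90], dtype=int32), array([273.3667, 214.9667]))
```

View pics/p7.png

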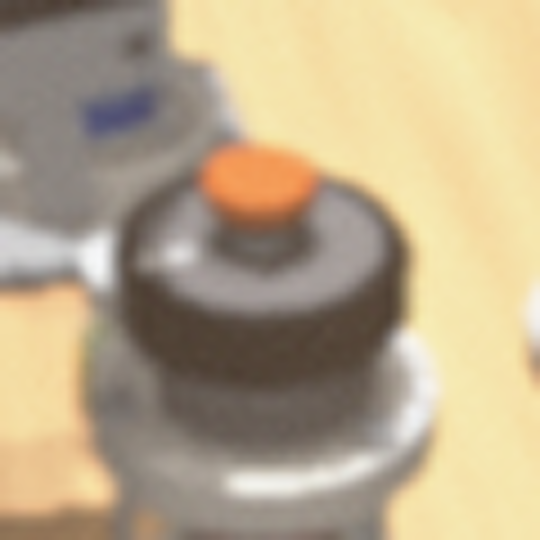

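```bash
python3 - <<'E'
from h import *
s=arm.read_camera("side")
s0=cv2.imread("pics/side0.png")
for im in(s0,s["img"]):
    for st in blobs(im,(3,120,70),(20,255,255),(225,195,310,228)): print(st)
for z in(.18,.182):
  for px in((148,262),(185,252)):
    P=onz(s,245+px[0]/9,195+px[1]/9,z)[:2]-[.538,-.1507]; print(z,px,P,np.hypot(*P),np.degrees(np.arctan2(P[1],P[0])))
print([proj(s,[.538,-.1507,z])[1] for z in(.21,.2)])
# line mark direction estimate: brightness in polar ring
g=cv2.cvtColor(s["img"],cv2.COLOR_BGR2GRAY).astype(np.float32)
for z in(.18,.182):
  v=[]
  for a in range(150,215,3):
    q=np.array([proj(s,[.538+r*np.cos(np.radians(a)),-.1507+r*np.sin(np.radians(a)),z]) for r in np.linspace(.024,.035,8)],np.float32)
    v.append(int(cv2.remap(g,q[None,:,0],q[None,:,1],1).mean()))
  print(z,dict(zip(range(150,215,3),v)))
E
```

```text
(array([268, 209,  12,   9,  87], dtype=int32), array([273.4368, 212.6782]))
(array([267, 211,  13,   9,  90], dtype=int32), array([273.3667, 214.9667]))
0.18 (148, 262) [-0.033  -0.0048] 0.03333800967472371 -171.73615135057187
0.18 (185, 252) [-0.0216 -0.002 ] 0.02172089343866402 -174.84157425125812
0.182 (148, 262) [-0.0335 -0.0077] 0.03433118132712747 -167.09272699640508
0.182 (185, 252) [-0.0221 -0.0048] 0.022666389905616507 -167.67161386457767
[np.float64(211.9493085683478), np.float64(215.20852002415623)]
0.18 {150: 139, 153: 140, 156: 141, 159: 142, 162: 144, 165: 148, 168: 152, 171: 158, 174: 164, 177: 171, 180: 177, 183: 178, 186: 175, 189: 169, 192: 162, 195: 155, 198: 148, 201: 143, 204: 140, 207: 140, 210: 141, 213: 143}
0.182 {150: 133, 153: 133, 156: 134, 159: 136, 162: 138, 165: 139, 168: 142, 171: 147, 174: 153, 177: 159, 180: 167, 183: 175, 186: 182, 189: 183, 192: 181, 195: 174, 198: 167, 201: 160, 204: 155, 207: 150, 210: 148, 213: 149}
```

```bash
cat > ring.py <<'E'
from h import *
def ring(s,im,z,nm):
  g=cv2.cvtColor(im,cv2.COLOR_BGR2GRAY).astype(np.float32); A=np.arange(150,220,2); v=[]
  for a in A:
    q=np.array([proj(s,[.538+r*np.cos(np.radians(a)),-.1507+r*np.sin(np.radians(a)),z]) for r in np.linspace(.024,.035,12)],np.float32)
    v.append(cv2.remap(g,q[None,:,0],q[None,:,1],1).mean())
  v=np.array(v); i=v.argmax(); k=abs(A-A[i])<=10; w=np.clip(v[k]-v[k].min(),0,None); print(nm,z,"peak",A[i],"centroid",(A[k]*w).sum()/w.sum(),"contrast",v.max()-np.median(v))
E
python3 - <<'E'
from ring import *
s=arm.read_camera("side"); s0=cv2.imread("pics/side0.png")
ring(s,s0,.174,"start")
for z in(.178,.179,.18,.181): ring(s,s["img"],z,"now")
E
```

```text
start 0.174 peak 176 centroid 175.98606408355832 contrast 38.49797
now 0.178 peak 176 centroid 175.82457609127732 contrast 29.76799
now 0.179 peak 178 centroid 179.35718152561338 contrast 31.693283
now 0.18 peak 182 centroid 182.77808692531804 contrast 34.02083
now 0.181 peak 186 centroid 185.9180800379172 contrast 32.62491
```

Call:
drive_tool(
  steps=[
    [[-0.3,0,0.0],0,-1],
    [[-0.4,0,0],0,-1],
    [[-0.3,0,0],0,-1],
    [[0,0.5,0.0],0,-1],
    [[0,0.55,0],0,-1],
  ],
)

```text
time: 8.55
tool_pos: [0.4799, -0.1804, 0.2355]
tcp_rot: [[0.144, 0.015, -0.989], [0.032, -0.999, -0.011], [-0.989, -0.03, -0.145]]
contact_force: [0.8, -0.2, 0.6]
opening: 0.0004
```

Call:
drive_tool(
  steps=[
    [[0,0.55,0],0,-1],
    [[0,0.55,0],0,-1],
    [[0,0.55,0],0,-1],
    [[0,0.55,0],0,-1],
    [[0,0.5,0],0,-1],
  ],
)

```text
time: 8.97
tool_pos: [0.4849, -0.3899, 0.2358]
tcp_rot: [[0.154, 0.016, -0.988], [0.02, -1.0, -0.013], [-0.988, -0.018, -0.155]]
contact_force: [0.0, -0.2, -0.1]
opening: 0.0003
```

```bash
python3 - <<'E'
from ring import *
o=arm.get_obs(); print(o["tool_pos"],o["joints"])
s=arm.read_camera("side"); s0=cv2.imread("pics/side0.png"); t=arm.read_camera("top"); t0=cv2.imread("pics/top0.png")
for st in blobs(s["img"],(3,120,70),(20,255,255),(225,195,310,228)): print(st)
for z in(.178,.179,.18): ring(s,s["img"],z,"side now")
ring(t,t0,.174,"top start")
for z in(.178,.180): ring(t,t["img"],z,"top now")
cv2.imwrite("pics/p8.png",np.hstack([cv2.resize(x[160:220,305:360],None,fx=7,fy=8,interpolation=2) for x in(t0,t["img"])]))
E
```

```text
[ 0.4849 -0.3899  0.2358] [-52.7935   5.2163  96.3778   8.0812  74.0817  34.4515]
side now 0.178 peak 218 centroid 215.51610876238655 contrast 8.622559
side now 0.179 peak 218 centroid 215.6876208237477 contrast 7.137535
side now 0.18 peak 218 centroid 215.82566209371026 contrast 5.9612656
top start 0.174 peak 190 centroid 189.64999491956536 contrast 42.49218
top now 0.178 peak 188 centroid 190.00677029484282 contrast 47.65625
top now 0.18 peak 188 centroid 189.2416626256891 contrast 47.788574
```

View pics/p8.png

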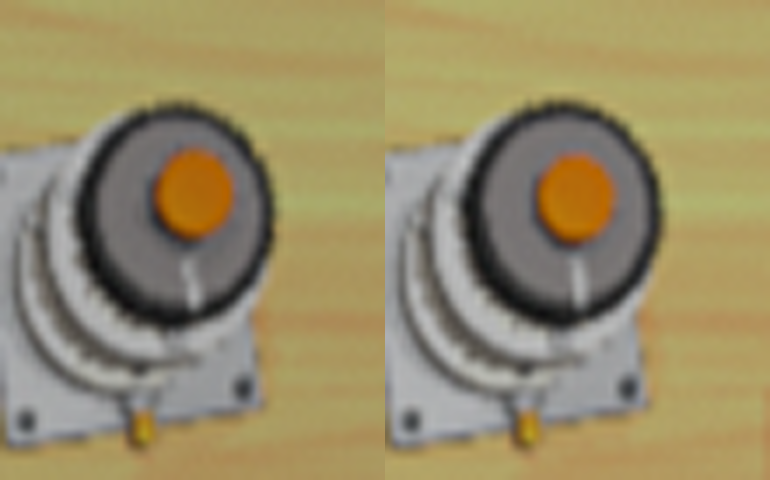

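The top view shows the collar mark at 190°, against 189.6° at the start, so it stands at two full turns. Next I'll move above the knob and press.

Call:
drive_tool(
  steps=[
    [[0.01,-0.45,-0.12],0,-1],
    [[0.01,-0.5,-0.12],0,-1],
    [[0.01,-0.5,-0.12],0,-1],
    [[0.01,-0.5,-0.12],0,-1],
    [[0.01,-0.5,-0.12],0,-1],
  ],
)

```text
time: 9.48
tool_pos: [0.5286, -0.2127, 0.2411]
tcp_rot: [[0.156, -0.005, -0.988], [0.013, -1.0, 0.007], [-0.988, -0.014, -0.156]]
contact_force: [0.3, 0.4, -0.4]
opening: 0.0005
```

Call:
drive_tool(
  steps=[
    [[0,-0.35,-0.1],0,-1],
    [[0.0,-0.25,-0.1],0,-1],
    [[0,0,0],0,-1],
    [[0,0,0],0,-1],
    [[0,0,0],0,-1],
  ],
)

```text
time: 9.9
tool_pos: [0.5461, -0.1577, 0.2468]
tcp_rot: [[0.161, 0.006, -0.987], [0.012, -1.0, -0.004], [-0.987, -0.011, -0.161]]
contact_force: [0.7, -0.0, -1.1]
opening: 0.0003
```

Call:
drive_tool(
  steps=[
    [[0.17,-0.05,0.035],0,-1],
    [[0.17,-0.04,0.03],0,-1],
    [[0.14,0,0.03],0,-1],
    [[0,0,0],0,-1],
    [[0,0,0],0,-1],
  ],
)

```text
time: 10.32
tool_pos: [0.5433, -0.1545, 0.2059]
tcp_rot: [[0.161, -0.0, -0.987], [0.01, -1.0, 0.002], [-0.987, -0.01, -0.161]]
contact_force: [-0.2, -1.0, 1.0]
opening: 0.0006
```

Call:
drive_tool(
  steps=[
    [[0.04,0,0.0],0,-1],
    [[0.04,0,0.007],0,-1],
    [[0.04,0,0.007],0,-1],
    [[0.04,0,0.007],0,-1],
    [[0.04,0,0.007],0,-1],
  ],
)

```text
time: 10.73
tool_pos: [0.544, -0.1551, 0.1987]
tcp_rot: [[0.16, -0.001, -0.987], [0.013, -1.0, 0.003], [-0.987, -0.013, -0.16]]
contact_force: [-11.1, 4.1, 16.6]
opening: 0.0006
```

Call:
drive_tool(
  steps=[
    [[0.05,0,0.008],0,-1],
    [[0.07,0,0.01],0,-1],
    [[0.09,0,0.01],0,-1],
    [[0.09,0,0.01],0,-1],
    [[0.09,0,0.01],0,-1],
  ],
)

```text
time: 11.15
tool_pos: [0.5443, -0.1551, 0.1982]
tcp_rot: [[0.154, 0.006, -0.988], [0.014, -1.0, -0.004], [-0.988, -0.013, -0.154]]
contact_force: [-22.4, 8.7, 33.8]
opening: 0.0005
```

Call:
drive_tool(
  steps=[
    [[-0.1,0,-0.015],0,-1],
    [[-0.25,0,-0.04],0,-1],
    [[-0.3,0,-0.04],0,-1],
    [[-0.2,0.4,-0.02],0,-1],
    [[0,0.5,0],0,-1],
  ],
)

```text
time: 11.57
tool_pos: [0.5449, -0.2217, 0.2705]
tcp_rot: [[0.16, 0.013, -0.987], [0.011, -1.0, -0.012], [-0.987, -0.009, -0.161]]
contact_force: [0.2, 0.2, 0.2]
opening: -0.0001
```

Call:
drive_tool(
  steps=[
    [[0,0.5,0],0,-1],
    [[0,0.55,0.1],0,-1],
    [[0,0.55,0.1],0,-1],
    [[0,0.5,0.1],0,-1],
    [[0,0.3,0],0,-1],
  ],
)

```text
time: 11.98
tool_pos: [0.5258, -0.4105, 0.2708]
tcp_rot: [[0.169, 0.014, -0.986], [0.002, -1.0, -0.014], [-0.986, -0.0, -0.169]]
contact_force: [-0.8, 0.1, -0.1]
opening: 0.0004
```

Call:
drive_tool(
  steps=[
    [[0,0.5,0.1],0,-1],
    [[0,0.55,0.3],0,-1],
    [[0,0.3,0.3],0,-1],
    [[0,0,0],0,-1],
    [[0,0,0],0,-1],
  ],
)

```text
time: 12.4
tool_pos: [0.474, -0.5189, 0.2617]
tcp_rot: [[0.171, 0.007, -0.985], [-0.003, -1.0, -0.007], [-0.985, 0.004, -0.171]]
contact_force: [-0.7, 0.4, -0.1]
opening: 0.0006
```

```bash
python3 - <<'E'
from ring import *
o=arm.get_obs(); print(o["time"],o["tool_pos"],o["contact_force"])
s=arm.read_camera("side"); s0=cv2.imread("pics/side0.png"); t=arm.read_camera("top"); t0=cv2.imread("pics/top0.png")
for im in (s0,s["img"]):
  for st in blobs(im,(3,120,70),(20,255,255),(225,195,310,230)): print("side",st)
for im in (t0,t["img"]):
  for st in blobs(im,(3,120,70),(20,255,255),(310,170,350,200)): print("top",st)
print([(proj(c,[.538,-.1507,z])) for c in(s,t) for z in(.21,.198)])
ring(s,s0,.174,"side start"); ring(s,s["img"],.174,"side now")
ring(t,t0,.174,"top start"); ring(t,t["img"],.174,"top now")
cv2.imwrite("pics/p9.png",np.hstack([cv2.resize(x[190:250,245:305],None,fx=6.5,fy=8,interpolation=2) for x in(s0,s["img"])]))
cv2.imwrite("pics/top9.png",t["img"]); d=cv2.absdiff(t["img"],t0).max(2); print("top diff boxes",[tuple(map(int,x)) for x in cv2.connectedComponentsWithStats((d>60).astype(np.uint8))[2][1:] if x[4]>12])
E
```

```text
12.4 [ 0.474  -0.5189  0.2617] [-0.7005  0.3737 -0.0929]
side (array([268, 209,  12,   9,  87], dtype=int32), array([273.4368, 212.6782]))
top (array([327, 179,  11,  11,  99], dtype=int32), array([332.101 , 183.8283]))
top (array([342, 198,   8,   2,   9], dtype=int32), array([345.1111, 198.8889]))
top (array([327, 180,  10,  11,  92], dtype=int32), array([331.4348, 184.7174]))
[array([273.5047, 211.9493]), array([273.5291, 215.8566]), array([332.5824, 183.6741]), array([331.7755, 184.4643])]
side start 0.174 peak 176 centroid 175.98606408355832 contrast 38.49797
side now 0.174 peak 150 centroid 152.62468843200466 contrast 1.315918
top start 0.174 peak 190 centroid 189.64999491956536 contrast 42.49218
top now 0.174 peak 190 centroid 189.8939774175467 contrast 49.59188
top diff boxes [(386, 186, 126, 108, 5642), (332, 210, 113, 59, 2289), (496, 237, 8, 5, 32), (487, 239, 8, 5, 33), (302, 246, 29, 20, 304), (266, 255, 53, 22, 463), (212, 266, 49, 102, 2307), (270, 266, 72, 118, 2677), (320, 268, 65, 48, 1685), (447, 279, 12, 16, 101), (462, 282, 33, 29, 365), (430, 293, 8, 6, 14), (388, 296, 7, 10, 24), (455, 304, 6, 5, 16), (373, 306, 139, 78, 8196), (302, 337, 2, 12, 16), (346, 338, 45, 9, 58), (277, 340, 14, 14, 41), (301, 367, 5, 5, 15)]
```

View pics/p9.png

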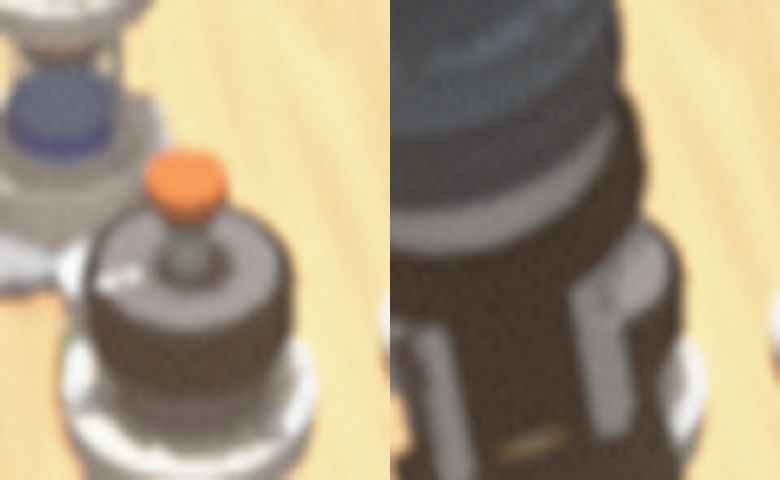

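View pics/top9.png

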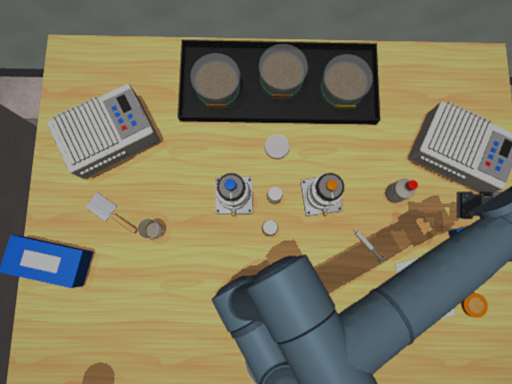

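Call:
drive_tool(
  steps=[
    [[-0.09,0,0.45],0,-1],
    [[-0.09,0,0.5],0,-1],
    [[-0.09,0,0.5],0,-1],
    [[-0.09,0,0.5],0,-1],
    [[0,0,0.2],0,-1],
  ],
)

```text
time: 12.92
tool_pos: [0.3153, -0.5132, 0.2622]
tcp_rot: [[0.173, 0.026, -0.985], [-0.002, -1.0, -0.027], [-0.985, 0.007, -0.173]]
contact_force: [-0.6, -0.3, 1.3]
opening: 0.0002
```

```bash
python3 - <<'E'
from ring import *
o=arm.get_obs(); print(o["time"],o["tool_pos"],o["contact_force"])
s=arm.read_camera("side"); s0=cv2.imread("pics/side0.png")
for im in (s0,s["img"]):
  for st in blobs(im,(3,120,70),(20,255,255),(225,195,310,230)): print("side",st)
  for st in blobs(im,(100,80,40),(125,255,255),(235,150,275,172)): print("blue",st)
ring(s,s0,.174,"side start"); ring(s,s["img"],.174,"side now")
d=cv2.absdiff(s["img"],s0).max(2); print([tuple(map(int,x)) for x in cv2.connectedComponentsWithStats((d>50).astype(np.uint8))[2][1:] if x[4]>12])
E
```

```text
12.9167 [ 0.3153 -0.5132  0.2622] [-0.6421 -0.3077  1.3335]
side (array([268, 209,  12,   9,  87], dtype=int32), array([273.4368, 212.6782]))
blue (array([249, 160,   9,   5,  36], dtype=int32), array([253.1111, 161.9722]))
side (array([267, 213,  13,   9,  89], dtype=int32), array([273.236 , 216.5506]))
blue (array([249, 160,   9,   5,  36], dtype=int32), array([253.1111, 161.9722]))
side start 0.174 peak 176 centroid 175.98606408355832 contrast 38.49797
side now 0.174 peak 180 centroid 177.95672058198306 contrast 43.122147
[(14, 0, 51, 68, 1187), (100, 0, 4, 9, 21), (149, 6, 5, 20, 63), (54, 11, 73, 110, 2353), (40, 30, 19, 36, 138), (2, 47, 54, 146, 3849), (40, 50, 24, 47, 635), (129, 98, 36, 61, 729), (90, 101, 11, 5, 14), (103, 100, 16, 2, 17), (47, 104, 17, 45, 165), (121, 104, 5, 4, 15), (88, 109, 39, 39, 1040), (83, 131, 70, 32, 846), (69, 137, 15, 34, 325), (163, 136, 9, 12, 52), (173, 160, 5, 25, 83), (0, 170, 103, 214, 12718), (84, 173, 5, 13, 44), (28, 180, 4, 8, 25), (96, 185, 127, 199, 11047), (267, 209, 13, 11, 99), (185, 262, 27, 32, 607), (93, 271, 6, 4, 13), (112, 273, 8, 4, 24), (146, 306, 6, 9, 33)]
```

```bash
python3 -c "
from bench import arm
print(arm.sign_off())"
```

```text
the job is handed in; nothing more can be done
None
```

I rolled the shut fingertip anticlockwise round the orange column's collar for two full turns. Then I pressed the orange knob down until it stopped hard (34 N), backed clear and handed the job in at 12.9 s.

**Last checks**
- **Collar:** the white mark is back at its starting angle. It reads 189.9° against 189.7° at the start in the top view, and 178° against 176° in the side view. I followed it round the turns, so this is two turns rather than one.
- **Plunger:** the knob sits about 11.9 mm lower in the side view, against the 12 mm wanted. The collar looks the same as at the start, down on its washer.
- **Everything else:** the blue knob has not moved in the side view. The only differences from the start pictures are the arm, its shadow and the orange knob.

**What did not go as planned**
- **Plunger sank early:** friction from the rolling finger pushed the plunger down about 7 mm before the two turns were finished, by the side-view reading. So part of the sinking came before the deliberate press. I did not pull it back up.
- **High contact force:** on one stretch, force on the finger peaked at about 37 N sideways and 31 N vertically in the readings. I backed off and used less downward push after that.
- **Tool tilt:** the tool drifted to about 9° off vertical from contact and stayed tilted during the press, so the push was not perfectly straight.

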